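# Load the foil roll and hold the sprung slide at its mark

### The job

Take the long kitchen-foil roll off its little rack, lay it in the two V-cradles of the foil dispenser between the two hubs, and let go of it. Then take the upright steel grip of the sprung slide and pull the slide along the rails, out from its housing, until its pointers stand inside the grey mark bands on the base and both hubs sit in the ends of the roll's core; finish while still holding the slide there against its spring, so that I can fit the locking clip. Leave the other things on the worktop where they are.

Things in the scene. Friction and masses are not known exactly. Their poses are not given: they have to be found in the camera images.
- roll: roll of kitchen foil, 0.2 to 0.42 kg: solid cylinder 44 mm in diameter, 180 mm long, with a brown cardboard core (34 mm outside, 28 mm bore, 25 mm deep) sticking out 25 mm at each end, 230 mm overall. Origin at its centre, y along its length (ends alike; it may be rolled about y). It starts lying on the rack, axis 38 mm above the worktop.
- rack: small fixed wooden rack, 70 x 150 x 6 mm, with two low steel rails (top at 20 mm) that carry the roll. Origin under its centre, on the worktop; y along the roll.
- dispenser: white foil dispenser fixed to the worktop; base 120 mm wide (x), y = -270 to 200 mm, 12 mm thick. Origin on the worktop under the middle of the cradles, z up, y the axis of the loaded roll, from the sprung slide (-y end) to the fixed head hub (+y end). Head block from y = 154 mm on, 100 mm tall; spring housing from y = -265 to -205 mm, 78 mm tall.
- cradle (a point): where the roll's centre comes when laid in centrally: dispenser x = 0, y = 0, z = 60 mm. Two grey open-topped V-cradles at y = -40 and +40 mm (each 14 mm long, tops at z = 55 mm, free gap for fingers between them) carry the roll with its axis at z = 60 mm. With the slide at the mark the roll ends up pushed some 20 to 35 mm towards the head hub.
- head_hub (a point): tip of the fixed head hub, at dispenser y = 130, z = 60 mm: a tapered pin 18 mm thick, 20 mm long, pointing to -y, from a 38 mm flange at y = 150 mm.
- tail_hub (a point): tip of the slide's like hub, pointing to +y, z = 60 mm; with the slide home at dispenser y = -130 mm (flange at -150), so the 230 mm roll goes in with 15 mm to spare at each end. Pulled along, it enters the core and its flange pushes the roll along the cradles onto the head hub.
- tail (a joint): travel of the sprung slide in m: 0 = home near its housing, growing along the dispenser's +y (towards the roll), end of travel 0.08. Pointers are mid-band at 0.060; bands span 0.055 to 0.065. The mark is not a stop: with the roll loaded the slide jams at 0.070. The spring pulls it home with 6 N at home, 12 N at the mark; it returns when let go.
- grip (a point): upright steel grip on top of the sprung slide: block 30 mm (dispenser x) by 22 mm (dispenser y), 44 mm tall. This point is the centre of its foot, 83 mm above the worktop, its top at 127 mm; axes as the dispenser's. At home it is at dispenser y = -165 mm.
- mark (a point): centre of the grey mark band (22 x 10 mm) on the +x side of the dispenser base, at dispenser x = 47, y = -105, z = 13 mm; a like band at x = -47 mm.
- pointer (a point): tip end of the slide's black pointer (a 3 mm wide bar) on the +x side, above the base at dispenser x = 47 mm; it stands over mark when the slide is at the mark.
- mug: white mug, 80 mm across, 90 tall (mm), loose; origin at the centre of its underside; not to be moved
- spice_jar: amber jar with steel cap, 44 mm across, 90 tall (mm), loose; origin at the centre of its underside; not to be moved
- pepper_mill: dark wooden pepper mill, 54 mm across, 140 tall (mm), loose; origin at the centre of its underside; not to be moved
- utensil_cup: open steel utensil cup, 100 mm across, 130 tall (mm), loose; origin at the centre of its underside; not to be moved
- bowl: white bowl, 120 mm across, 50 tall (mm), loose; origin at the centre of its underside; not to be moved
- soap: white soap bottle, 60 mm across, 150 tall (mm), loose; origin at the centre of its underside; not to be moved
- short_roll: short solid paper roll standing upright, 48 mm across, 110 tall (mm), loose; origin at the centre of its underside; not to be moved
There are look-alikes about, which are no part of the job. Of the things like the roll, leave any that is green or yellow; of the rest the larger one is meant.

How it is judged (in metres and radians):
On the way, in this order (a step that is already met when the one before it is completed fails the run):
1. the roll lies in both cradles, let go, with the slide still home (x of roll in the frame of dispenser between -0.006 and 0.006 m and z of roll in the frame of dispenser between 0.055 and 0.066 m and angle between the y axis of roll and the y axis of dispenser, either way round below 0.06 rad and y of roll in the frame of dispenser between -0.04 and 0.04 m and contact force between the fingers and roll below 0.3 N and value of joint tail below 0.012 m), for 0.2 s.
2. the slide is pulled by its grip to the mark with both hubs in the core (x of roll in the frame of dispenser between -0.006 and 0.006 m and z of roll in the frame of dispenser between 0.055 and 0.066 m and angle between the y axis of roll and the y axis of dispenser, either way round below 0.06 rad and y of roll in the frame of dispenser between 0.017 and 0.038 m and value of joint tail between 0.055 and 0.065 m and contact force between the fingers and tail above 2 N), for 0.2 s.
At the end, for the whole second after the job is handed in: For the last second the fingers hold the slide (over 2 N) with the slide at rest at 55 to 65 mm; the roll, untouched and still, lies in the cradles (axis within 6 mm sideways, 55 to 66 mm high, 0.06 rad), its centre 17 to 38 mm along the dispenser's +y, so both hubs are in the core (all of step 2 and contact force between the fingers and roll below 0.3 N and velocity of joint tail between -0.01 and 0.01 m/s and linear speed of roll below 0.02 m/s); the arm keeps its last pose, push and grip.
It fails at once if one of the other things on the worktop is moved more than 30 mm or tipped over (distance of any of mug, spice_jar, pepper_mill, utensil_cup, bowl, soap, short_roll from where it was at the start of the episode above 0.03 m or angle between any of mug, spice_jar, pepper_mill, utensil_cup, bowl, soap, short_roll's own z axis and vertical above 0.5 rad).
It also fails if it takes over 53 s, if anything falls off the work surface, if the arm or the gripper's body presses on something with over 40 N, if the wrist force passes 120 N, or if a joint passes its speed limit or range.

### The arm

A 6-joint arm with a two-finger parallel gripper is mounted at the origin on the work surface. World frame = base frame: x ahead of the robot, y to its left, z up, the work surface at z = 0. Lengths are in mm, angles in rad, forces in N, time in s.
With the tool pointing down it reaches from about 350 to 925 mm from the base axis. Payload 6.4 kg.
Tool frame: the origin (TCP) lies midway between the tips of the shut fingers; the grasp point (between the pads) lies 19 mm behind it (ctrl.grip_depth is the z of the grasp point in the tool frame, in mm); z points along the fingers, y is the line along which they close (so a half turn about z gives the same grasp; the last joint's range is limited). The gripper opens to 94 mm and grips with 3 to 60 N. Pads are 16 mm wide; open, the fingers measure 119 mm over their backs; the gripper's body (75 mm by 177 mm) begins 78 mm behind the grasp point.
Start: joints at [-0.174, 0.245, 1.558, -0, 1.339, -0.174], TCP at [650.011, 0.004, 205.455] pointing down, gripper open.
Joint ranges: [-3.13, 3.13], [-1.02, 2.26], [0.13, 2.54], [-0.95, 4.09], [0.21, 2.88], [-2.74, 2.74]. Speed limits (rad/s): [2.57, 2.57, 3.14, 3.14, 3.14, 3.14].

### API

Orientations are given as a unit quaternion [w, x, y, z].
In Python, from station import ctrl gives the robot as it stands.
- The arm moves only by the tool carry_out, never from a script. Its argument "rows" is a list that holds one entry, the list of rows, each a list of 7 numbers: the shift along the tool's x, y, z normalised to -1 to 1, where 1 is 400 mm, then the turn, a rotation vector about the tool's x, y, z normalised to -1 to 1, where 1 is 90 degrees, then the finger opening in mm, from 0 to 94. In form: [[[x, y, z, wx, wy, wz, jaw], ...]]. A call has exactly 5 rows; each row is the pose to reach, as a shift and turn from the pose commanded when the call began, along the tool's axes at that moment; what a row does not reach only later rows make up. A row lasts 1/12 s, in which the tool goes at most 41.7 mm and 7.16 degrees, less where a joint would pass 70% of its speed; a pose out of reach is approached as far as the arm can. A call with a number of a shift or a turn outside -1 to 1 is refused whole. A call with a gripper value outside its range is refused whole. The fingers move at their own pace and stop on an object; "newtons" is the grip in N (left out, the last holds). Time passes only in rows, so rows that repeat a pose let the fingers close, or fill a call up. It gives the time, the measured TCP pose, the force, the opening and the grip force at its end, in the units of the state.
- ctrl.observe(): the state, without advancing time (a new reading comes with each control period).
- ctrl.read_camera(name): name is "scene" or "side" or "wrist"; returns (picture, depth): 420x560x3 uint8, blue, green, red; 420x560 float32, mm along the optical axis (not along the pixel's ray), 0 where there is no reading.
- ctrl.camera_params(name): a dict with "fov_y" (degrees; the focal length in pixels is half the picture's height over the tangent of half this angle, whatever the lens; pixels are square), "cx", "cy" (the principal point, pixels), "pose" (4x4, takes a point from camera to world coordinates). Camera axes: x right, y down, z forward; pixel columns grow to the right and rows downward; lengths in mm; the calibration is good to about 2 mm. The wrist camera is an equidistant fisheye: a pixel r from the principal point sees the ray r / f radians off the axis. A picture is of the moment at which its call begins: read the wrist's pose just before it. camera_params takes no time and is no camera call; for the wrist camera it gives the pose at the moment of the call.
- ctrl.finish_job(): hands the job in; it is judged then, once.
The state is a dict: "t": time; "joint_pos": joint angles; "dq": joint speeds; "tau": joint torques, N m; "eef_pos": TCP position; "orientation": TCP orientation; "contact_force": force on the tool from outside, world axes, zero at the start; "moment": the same for the moment, N m; "finger_gap": opening from 0.0 (shut) to 1.0 (fully open); "grip_force": force on a finger pad.
Only numpy, scipy, OpenCV 4.12 (cv2) and the standard library are available. Lean on these libraries where they do the work, as an engineer would, in place of code of your own. Each camera call takes 0.05 s, during which the arm holds its last target. There are 200 camera calls.

## Working session

There is one attempt and no reset: what is moved stays moved. The work goes in short steps, Python scripts to look and compute and a tool call to move; the robot and the scene stay as the last step left them, time stands still between calls to the robot, and variables do not carry over. Pictures are saved under pics/ and viewed, at most 10 in all, crops included, and the job is handed in when it is done.

Besides the shell and the picture viewer there is one more tool, called after "Emit:" by a JSON object that holds its "api" and its "payload". carry_out: Moves the arm, as the interface text tells. Scaled input: -1 to 1 covers 400 mm each way for a shift and 90 degrees each way for a turn. Its arguments: {"type":"object","properties":{"rows":{"type":"array","items":{"type":"array","items":{"type":"array","items":{"type":"number"}}}},"newtons":{"type":"number"}},"required":["rows"]}

```bash
ls; mkdir -p pics; cat > h.py <<'E'
import numpy as np, cv2
from station import ctrl
def take(n,save=None):
    p=ctrl.camera_params(n); im,d=ctrl.read_camera(n)
    if save: cv2.imwrite(f'pics/{save}.png',im)
    np.savez(f'/tmp/{save or n}.npz',im=im,d=d,pose=p['pose'],fov=p['fov_y'],cx=p['cx'],cy=p['cy'])
    return im,d,p
def cloud(d,p):
    f=d.shape[0]/2/np.tan(np.radians(p['fov_y'])/2)
    v,u=np.mgrid[:d.shape[0],:d.shape[1]]
    P=np.stack([(u-p['cx'])/f*d,(v-p['cy'])/f*d,d],-1)
    T=np.array(p['pose']); W=P@T[:3,:3].T+T[:3,3]; W[d<=0]=np.nan
    return W
E
python3 - <<'E'
from h import *
a,d,p=take('scene','s0'); print(p)
b,d2,p2=take('side','d0'); print(p2)
E
```

```text
pics
{'fov_y': 47.33306203410304, 'cx': 279.63711173033926, 'cy': 208.92028565057194, 'pose': array([[ 6.12509858e-01,  5.22186362e-01, -5.93424871e-01,
         1.39582137e+03],
       [ 7.90461715e-01, -4.03301740e-01,  4.60996729e-01,
        -7.26306343e+02],
       [ 1.39692173e-03, -7.51444682e-01, -6.59794618e-01,
         1.04315719e+03],
       [ 0.00000000e+00,  0.00000000e+00,  0.00000000e+00,
         1.00000000e+00]])}
{'fov_y': 46.53486222204535, 'cx': 282.02176952151297, 'cy': 212.16283455138517, 'pose': array([[ 9.80981136e-01, -1.34216790e-01,  1.40220767e-01,
         3.30543606e+02],
       [-1.93707951e-01, -6.30868185e-01,  7.51320546e-01,
        -1.12632305e+03],
       [-1.23790107e-02, -7.64193160e-01, -6.44868649e-01,
         9.80074217e+02],
       [ 0.00000000e+00,  0.00000000e+00,  0.00000000e+00,
         1.00000000e+00]])}
```

View pics/s0.png

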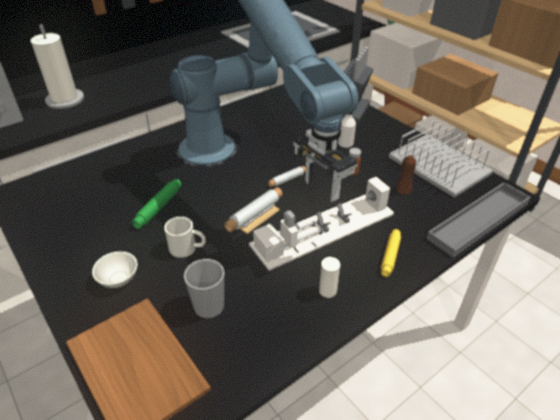

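View pics/d0.png

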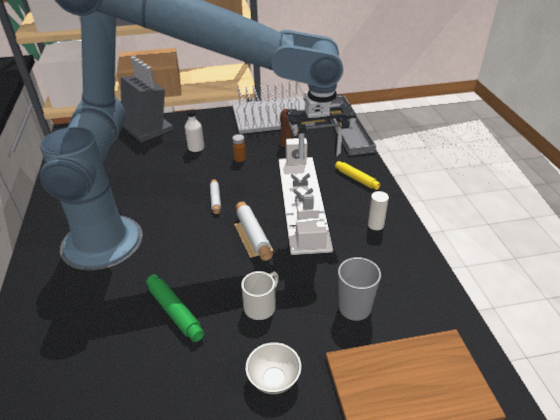

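The scene camera shows four roll-like things:
- green at (158,203)
- yellow at (391,252)
- small foil roll at (288,176)
- large foil roll on its wooden rack at (255,209), also at (253,230) in the side view

The large one fits, since it is neither green nor yellow and is the bigger of the other two. The dispenser runs from the housing at (268,242) to the head at (377,195). I'll confirm with a crop and measure.

```bash
python3 - <<'E'
from h import *
def load(n):
    z=np.load(f'/tmp/{n}.npz'); p=dict(fov_y=float(z['fov']),cx=z['cx'],cy=z['cy'],pose=z['pose']); return z['im'],cloud(z['d'],p)
im,W=load('s0'); im2,W2=load('d0')
a=cv2.resize(im[140:280,210:410],(800,560),interpolation=cv2.INTER_CUBIC); cv2.imwrite('pics/c1.png',a)
for n,I,C in(('s',im,W),('d',im2,W2)):
    hsv=cv2.cvtColor(I,cv2.COLOR_BGR2HSV).astype(int)
    # worktop level
    dark=(hsv[...,2]<30)&(abs(C[...,2])<15); print(n,'table z',np.nanmedian(C[...,2][dark]))
    # roll: bright low-sat or brown pixels above 24mm near
    box=(slice(180,240),slice(220,290)) if n=='s' else (slice(198,262),slice(230,276))
    P=C[box].reshape(-1,3); h=hsv[box].reshape(-1,3)
    m=(P[:,2]>32)&(P[:,2]<70); Q=P[m]
    c=np.median(Q,0);Q=Q[np.linalg.norm(Q-c,axis=1)<140]
    # top-line fit: PCA in xy
    from numpy.linalg import svd
    m_=Q[:,:2].mean(0);_,_,v=svd(Q[:,:2]-m_,full_matrices=False);ax=v[0]; s=(Q[:,:2]-m_)@ax; t=(Q[:,:2]-m_)@np.array([-ax[1],ax[0]])
    print('roll n',len(Q),'c',m_,'ax',ax,np.degrees(np.arctan2(ax[1],ax[0])),'s',np.percentile(s,[0,1,99,100]),'t',np.percentile(t,[1,99]),'zmax',np.percentile(Q[:,2],98))
    # cylinder axis from body top
    box=(slice(170,270),slice(245,400)) if n=='s' else (slice(130,255),slice(275,335))
    P=C[box].reshape(-1,3); h=hsv[box].reshape(-1,3)
    m=(P[:,2]>6)&(P[:,2]<18)&(h[:,2]>110)&(h[:,1]<70); Q=P[m][:,:2].astype(np.float32)
    r=cv2.minAreaRect(Q); print('base',len(Q),r,cv2.boxPoints(r).tolist())
E
```

```text
s table z -0.45037840360521386
roll n 804 c [453.66523058 -93.58103681] ax [ 0.2178514  -0.97598195] -77.4171334970368 s [-127.1501404  -121.99756723  102.95189281  104.61843727] t [-30.97062719 129.53183902] zmax 61.67909067824492
base 2629 ((513.2130126953125, 77.58966064453125), (499.1454772949219, 337.98992919921875), 83.42079162597656) [[316.73577880859375, -150.9766082763672], [652.4998168945312, -189.70237731933594], [709.6902465820312, 306.15594482421875], [373.92620849609375, 344.8817138671875]]
d table z -1.4659580669467687
roll n 825 c [ 437.74887983 -100.32466004] ax [ 0.18471274 -0.98279255] -79.35561501922793 s [-130.88855362 -124.17491802  101.43300172  104.70998129] t [-17.53107598  23.84494472] zmax 61.06072924683799
base 1903 ((618.4862060546875, 52.84375), (477.4739685058594, 119.87201690673828), 83.31854248046875) [[531.180419921875, -177.29830932617188], [650.23828125, -191.24533081054688], [705.7919921875, 282.9858093261719], [586.734130859375, 296.9328308105469]]
```

View pics/c1.png

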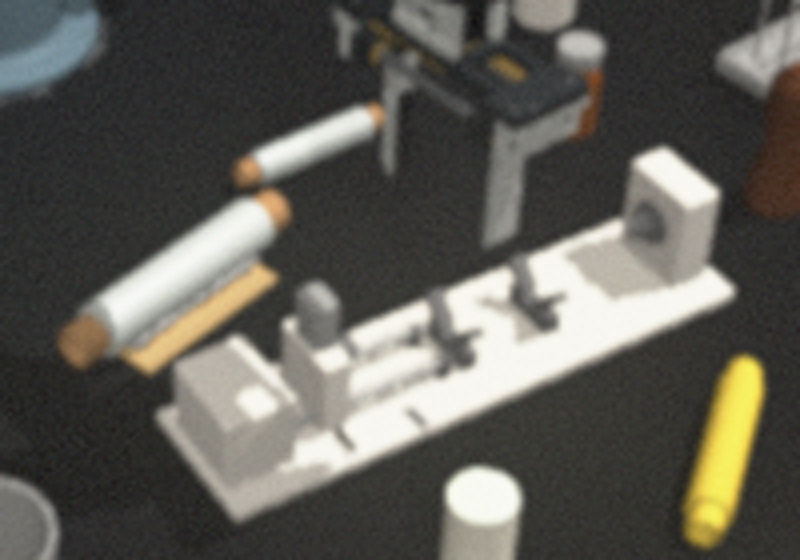

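The crop confirms it: the large foil roll with brown core ends lies on the wooden rack (180,270 in the crop). The small one is next to it at (310,145). Next I'll refine both poses.

```bash
python3 - <<'E'
from h import *
from scipy.optimize import least_squares
def load(n):
    z=np.load(f'/tmp/{n}.npz'); p=dict(fov_y=float(z['fov']),cx=z['cx'],cy=z['cy'],pose=z['pose']); return z['im'],cloud(z['d'],p)
for n in('s0','d0'):
    I,C=load(n); hsv=cv2.cvtColor(I,cv2.COLOR_BGR2HSV).reshape(-1,3).astype(int); P=C.reshape(-1,3)
    ax=np.array([-.185,.983]);nx=np.array([.983,.185])
    r=P[:,:2]-[440,-95]; s=r@ax;t=r@nx
    near=(abs(s)<150)&(abs(t)<40)&(P[:,2]>28)&(P[:,2]<72)
    foil=near&(abs(s)<85); Q=P[foil]
    f=lambda q:(np.hypot((Q[:,0]-q[0]+np.tan(q[1])*(Q[:,1]+95))*np.cos(q[1]),Q[:,2]-q[2])-22)
    o=least_squares(f,[440,.18,38],loss='soft_l1',f_scale=1.5)
    print(n,'roll x at y=-95, yaw, z',o.x,'rms',np.sqrt(np.median(f(o.x)**2)),foil.sum())
    br=near&(hsv[:,1]>80); print('s ends',np.nanpercentile(s[near],[1,99]),'brown',[np.percentile(s[br&(s*k>0)],[3,97]) for k in(-1,1)])
    th=np.radians(-6.68);O=np.array([622.6,87.6]);ex=np.array([np.cos(th),np.sin(th)]);ey=np.array([-ex[1],ex[0]])
    r=P[:,:2]-O;X=r@ex;Y=r@ey;Z=P[:,2]
    for nm,m in dict(grip=(Z>118)&(Z<135)&(abs(X)<40)&(abs(Y+165)<40),gripall=(Z>95)&(Z<135)&(abs(X)<40)&(abs(Y+165)<40),house=(Z>72)&(Z<84)&(abs(X)<75)&(abs(Y+235)<40),head=(Z>95)&(Z<105)&(abs(X)<70)&(Y>140)&(Y<215),base=(abs(Z-12)<5)&(abs(X)<75)&(Y>-290)&(Y<220)&(hsv[:,2]>110)).items():
        if m.sum()>5: print(nm,m.sum(),'X',np.percentile(X[m],[2,50,98]).round(1),'Y',np.percentile(Y[m],[2,50,98]).round(1),'Z',np.median(Z[m]).round(1))
    # base edges
    m=(abs(Z-12)<5)&(hsv[:,2]>110)&(abs(X)<75)
    for k in(-1,1):
        ys=np.arange(-250,200,20);e=[np.max(k*X[m&(abs(Y-y)<10)],initial=-99) for y in ys]; print('edge',k,np.round(e).tolist())
    # other objects
E
```

```text
s0 roll x at y=-95, yaw, z [4.38503220e+02 1.76074975e-01 3.62720499e+01] rms 1.554584062458531 631
s ends [-104.86841671  120.69257626] brown [array([-105.86004558,  -84.09594007]), array([105.02355185, 124.47221707])]
grip 64 X [-16.1   1.2  13.9] Y [-176.2 -166.2 -155. ] Z 124.7
gripall 127 X [-13.9   6.3  14.8] Y [-176.4 -169.1 -154.7] Z 118.4
house 408 X [-39.2   1.4  39. ] Y [-264.  -236.5 -207. ] Z 76.5
head 142 X [-33.7  -1.6  30.9] Y [152.7 170.4 187.3] Z 98.0
base 2364 X [-58.1  22.5  58.4] Y [-266.4   -7.7  175.4] Z 10.8
edge -1 [60.0, -33.0, -34.0, 0.0, 59.0, -11.0, 16.0, 56.0, 63.0, 58.0, 64.0, 61.0, 59.0, 60.0, 62.0, 61.0, 58.0, 63.0, 61.0, 61.0, 60.0, 61.0, -22.0]
edge 1 [60.0, 61.0, 60.0, 58.0, 60.0, 60.0, 60.0, 60.0, 58.0, 62.0, 59.0, 60.0, 61.0, 60.0, 59.0, 57.0, 61.0, 60.0, 60.0, 61.0, 60.0, 59.0, 59.0]
d0 roll x at y=-95, yaw, z [4.41291911e+02 1.78985146e-01 3.64197588e+01] rms 1.152973216795882 657
s ends [-106.43318381  119.37458088] brown [array([-107.21891982,  -82.06175615]), array([109.27894164, 124.3984447 ])]
grip 65 X [-13.7   0.1  14. ] Y [-179.6 -171.  -153.5] Z 124.5
gripall 138 X [-15.2  -2.   13.4] Y [-180.2 -173.9 -154.8] Z 116.7
house 428 X [-38.1  -0.9  37.7] Y [-266.2 -239.4 -208.4] Z 76.7
head 85 X [-32.5 -11.1  32.5] Y [148.9 168.4 187.7] Z 98.1
base 1817 X [-58.9 -20.   58.1] Y [-269.5  -13.   178.5] Z 11.1
edge -1 [58.0, 60.0, 60.0, 59.0, 60.0, 58.0, 60.0, 59.0, 59.0, 60.0, 58.0, 60.0, 59.0, 60.0, 58.0, 60.0, 58.0, 60.0, 59.0, 60.0, 59.0, 58.0, 60.0]
edge 1 [59.0, 59.0, 59.0, 60.0, 60.0, 59.0, 59.0, 60.0, 59.0, 60.0, 59.0, 60.0, 60.0, 59.0, 60.0, 59.0, 59.0, 59.0, 59.0, 58.0, 60.0, 59.0, 58.0]
```

```bash
cat >> h.py <<'E'
from scipy.spatial.transform import Rotation as R
TH=np.radians(-6.68);O=np.array([622.6,87.6]);EX=np.array([np.cos(TH),np.sin(TH)]);EY=np.array([-EX[1],EX[0]])
def disp(x,y): return O+x*EX+y*EY
def move(pos,yaw,s=None):
    """tool-frame normalised shift and turn to a tool-down pose whose tool y lies along `yaw` (deg)"""
    s=s or ctrl.observe(); q=s['orientation']; r=R.from_quat([q[1],q[2],q[3],q[0]])
    c,k=np.cos(np.radians(yaw)),np.sin(np.radians(yaw)); best=None
    for sg in(1,-1):
        y=sg*np.array([c,k,0]);z=np.array([0,0,-1.]);t=R.from_matrix(np.c_[np.cross(y,z),y,z])
        w=(r.inv()*t).as_rotvec()
        if best is None or np.linalg.norm(w)<np.linalg.norm(best): best=w
    sh=r.inv().apply(np.array(pos)-s['eef_pos'])
    return (sh/400).round(4),(np.degrees(best)/90).round(4)
E
python3 - <<'E'
from h import *
s=ctrl.observe();print({k:np.round(v,3) for k,v in s.items()}, ctrl.grip_depth)
print(R.from_quat(np.roll(s['orientation'],-1)).as_matrix().round(3))
print(move([438.4,-87,120],10.2)); print(move([438.4,-87,19],10.2))
E
```

```text
{'t': np.float64(0.1), 'joint_pos': array([-0.174,  0.246,  1.559, -0.   ,  1.339, -0.174]), 'dq': array([ 0.   , -0.001, -0.001,  0.001, -0.002,  0.001]), 'tau': array([ 0.0000e+00, -4.1692e+01, -3.1553e+01,  6.9000e-02,  3.1000e-02,
       -0.0000e+00]), 'eef_pos': array([6.49493e+02, 9.50000e-02, 2.04492e+02]), 'orientation': array([-0.001,  0.707,  0.707, -0.   ]), 'contact_force': array([-0.588, -0.566, -0.329]), 'moment': array([ 0.021, -0.055, -0.021]), 'grip_force': np.float64(0.0), 'finger_gap': np.float64(1.002)} -18.8
[[ 0.     1.    -0.002]
 [ 1.    -0.     0.   ]
 [ 0.    -0.002 -1.   ]]
(array([-0.2178, -0.5274,  0.212 ]), array([-0.001 , -0.0003, -0.1134]))
(array([-0.2179, -0.527 ,  0.4645]), array([-0.001 , -0.0003, -0.1134]))
```

Emit:
{"api": "carry_out", "payload": {"rows": [[[-0.04,-0.1,0.03,0,0,-0.05,70],[-0.08,-0.2,0.06,0,0,-0.1,70],[-0.13,-0.3,0.1,0,0,-0.113,70],[-0.17,-0.4,0.13,0,0,-0.113,70],[-0.19,-0.45,0.14,0,0,-0.113,70]]], "newtons": 30}}

```text
t: 0.52
eef_pos: [467.1, -76.0, 147.5]
orientation: [-0.001, 0.642, 0.767, -0.001]
contact_force: [0.1, -1.1, 0.9]
finger_gap: 0.748
grip_force: 0.0
```

```bash
python3 - <<'E'
from h import *
take('wrist','w0')
print(ctrl.observe()['eef_pos'],move([438.4,-87,80],10.2)); print(move([438.4,-87,19],10.2))
E
```

```text
[460.7152117  -75.89471054 143.85473952] (array([-0.0183, -0.058 ,  0.1602]), array([-0.0071, -0.003 , -0.001 ]))
(array([-0.019 , -0.0563,  0.3127]), array([-0.0071, -0.003 , -0.001 ]))
```

View pics/w0.png

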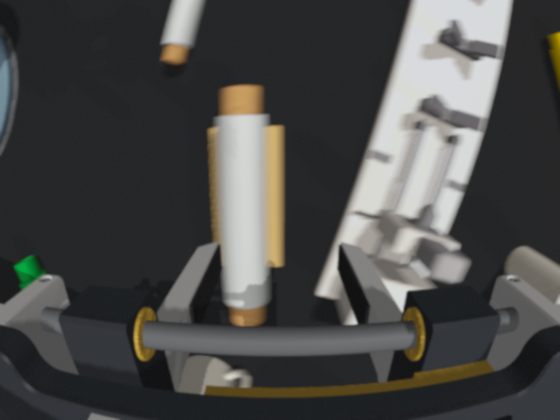

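Wrist view: the roll runs from (242,95) to (247,315), almost vertical in the picture, so the yaw matches. It lies left of the finger midline (x≈280), in line with the remaining 25–30 mm shift. I go above it and let the arm settle.

Emit:
{"api": "carry_out", "payload": {"rows": [[[-0.013,-0.06,0.06,0,0,0,70],[-0.013,-0.08,0.11,0,0,0,70],[-0.013,-0.08,0.174,0,0,0,70],[-0.013,-0.08,0.174,0,0,0,70],[-0.013,-0.08,0.174,0,0,0,70]]]}}

```text
t: 0.98
eef_pos: [438.4, -86.3, 79.0]
orientation: [-0.002, 0.642, 0.767, -0.0]
contact_force: [0.6, -0.3, 0.8]
finger_gap: 0.746
grip_force: 0.0
```

```bash
python3 - <<'E'
from h import *
im,d,p=take('wrist','w1')
s=ctrl.observe();print(s['eef_pos'],move([438.4,-87,19],10.2))
f=210/np.tan(np.radians(p['fov_y'])/2);T=np.array(p['pose'])
def ray(P,z):
    P=np.array(P,float)-[p['cx'],p['cy']];r=np.linalg.norm(P,axis=1);a=r/f
    v=np.c_[P/r[:,None]*np.sin(a)[:,None],np.cos(a)]@T[:3,:3].T
    return T[:3,3]+v*((z-T[2,3])/v[:,2])[:,None]
hsv=cv2.cvtColor(im,cv2.COLOR_BGR2HSV);m=((hsv[...,2]>120)&(hsv[...,1]<60)).astype(np.uint8)
for row in range(60,270,30):
    c=np.flatnonzero(m[row,100:420])+100
    if len(c): 
        runs=np.split(c,np.flatnonzero(np.diff(c)>2)+1)
        for q in runs:
            if len(q)>25: W=ray([(q[0]-.5,row),(q[-1]+.5,row)],38); print(row,q[0],q[-1],W[:,:2].round(1).tolist())
E
```

```text
[439.7882661  -86.8086686   80.42219153] (array([ 1.000e-04, -3.500e-03,  1.536e-01]), array([ 0.    , -0.    , -0.0002]))
120 249 311 [[404.6, -10.9], [446.3, -3.4]]
150 247 311 [[406.6, -31.3], [450.2, -23.5]]
180 248 310 [[410.6, -51.7], [453.5, -44.1]]
210 249 310 [[414.6, -72.8], [457.7, -65.1]]
240 250 309 [[418.7, -95.0], [461.6, -87.3]]
```

Emit:
{"api": "carry_out", "payload": {"rows": [[[0,0.001,0.07,0,0,0,70],[0,0.002,0.13,0,0,0,70],[0,0.002,0.15,0,0,0,70],[0,0.002,0.15,0,0,0,70],[0,0.002,0.15,0,0,0,40]]], "newtons": 25}}

```text
t: 1.45
eef_pos: [441.3, -86.9, 21.0]
orientation: [0.001, 0.642, 0.767, 0.0]
contact_force: [0.2, -0.1, 0.8]
finger_gap: 0.704
grip_force: 0.0
```

Emit:
{"api": "carry_out", "payload": {"rows": [[[0,0,0,0,0,0,36],[0,0,0,0,0,0,36],[0,0,0,0,0,0,36],[0,0,0,0,0,0,36],[0,0,0,0,0,0,36]]]}}

```text
t: 1.87
eef_pos: [438.5, -87.3, 20.6]
orientation: [-0.002, 0.641, 0.768, -0.002]
contact_force: [-10.7, -3.6, 9.6]
finger_gap: 0.462
grip_force: 25.0
```

Emit:
{"api": "carry_out", "payload": {"rows": [[[0,0,-0.05,0,0,0,36],[0,0,-0.13,0,0,0,36],[0,0,-0.22,0,0,0,36],[0,0,-0.31,0,0,0,36],[0,0,-0.38,0,0,0,36]]]}}

```text
t: 2.28
eef_pos: [440.6, -86.7, 175.0]
orientation: [0.001, 0.642, 0.767, 0.0]
contact_force: [0.6, 0.5, -2.7]
finger_gap: 0.462
grip_force: 25.0
```

```bash
python3 - <<'E'
from h import *
s=ctrl.observe();print(s['eef_pos'],s['grip_force'],s['contact_force'])
c=dict(s); 
for z in(172,100,45):print(move([*disp(0,-2),z],-6.68))
E
```

```text
[440.59352612 -86.74589806 174.96340006] 24.99880224466324 [ 0.59937066  0.48918277 -2.73648085]
(array([0.3439, 0.5234, 0.0081]), array([0.0017, 0.0009, 0.1873]))
(array([0.3442, 0.5229, 0.1881]), array([0.0017, 0.0009, 0.1873]))
(array([0.3444, 0.5226, 0.3256]), array([0.0017, 0.0009, 0.1873]))
```

Emit:
{"api": "carry_out", "payload": {"rows": [[[0.03,0.05,0,0,0,0.03,36],[0.08,0.12,0,0,0,0.07,36],[0.13,0.2,0,0,0,0.11,36],[0.18,0.28,0,0,0,0.15,36],[0.23,0.35,0,0,0,0.187,36]]]}}

```text
t: 2.7
eef_pos: [562.9, 30.1, 172.0]
orientation: [0.0, 0.748, 0.664, 0.0]
contact_force: [0.1, -0.1, -2.4]
finger_gap: 0.46
grip_force: 25.0
```

```bash
python3 - <<'E'
from h import *
for z in(172,100,45):print(move([*disp(0,-2),z],-6.68))
E
```

```text
(array([1.554e-01, 1.312e-01, 1.000e-04]), array([ 0.0003, -0.    , -0.0017]))
(array([0.1554, 0.1311, 0.1801]), array([ 0.0003, -0.    , -0.0017]))
(array([0.1554, 0.131 , 0.3176]), array([ 0.0003, -0.    , -0.0017]))
```

Emit:
{"api": "carry_out", "payload": {"rows": [[[0.06,0.05,0,0,0,0,36],[0.12,0.1,0,0,0,0,36],[0.155,0.131,0.02,0,0,0,36],[0.155,0.131,0.09,0,0,0,36],[0.155,0.131,0.1,0,0,0,36]]]}}

```text
t: 3.12
eef_pos: [618.5, 85.1, 127.5]
orientation: [-0.003, 0.746, 0.665, -0.003]
contact_force: [-0.8, 0.1, -4.3]
finger_gap: 0.462
grip_force: 25.0
```

```bash
python3 - <<'E'
from h import *
a,_,_=take('scene','s1');b,_,_=take('side','d1');take('wrist','w2')
A=cv2.resize(a[130:270,240:420],(520,404));B=cv2.resize(b[60:260,250:360],(222,404));cv2.imwrite('pics/c2.png',np.hstack([A,B]))
print(ctrl.observe()['eef_pos'])
for z in(100,45):print(move([*disp(0,-2),z],-6.68))
E
```

```text
[620.12247415  83.90050244 131.49099293]
(array([0.0049, 0.0052, 0.0787]), array([-0.0012,  0.0001, -0.    ]))
(array([0.005 , 0.0055, 0.2162]), array([-0.0012,  0.0001, -0.    ]))
```

View pics/c2.png

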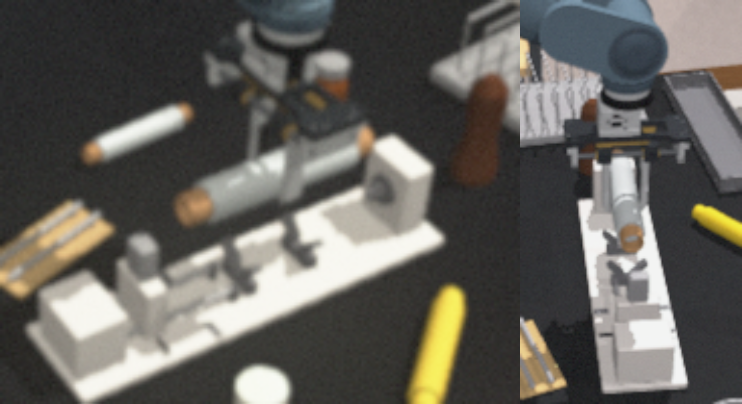

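View pics/w2.png

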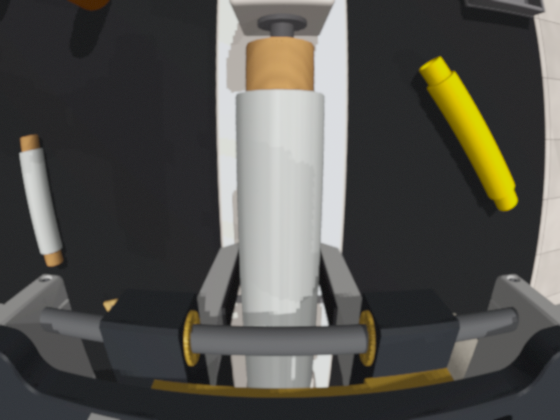

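The wrist view shows the roll (centre column ≈280) in line with the head hub at (281,25). The far core end is at row ≈38. I check the roll's lengthwise position with numbers.

```bash
python3 - <<'E'
from h import *
z=np.load('/tmp/w2.npz');T=z['pose'];f=210/np.tan(np.radians(float(z['fov']))/2)
def ray(P,zz):
    P=np.array(P,float)-[z['cx'],z['cy']];r=np.linalg.norm(P,axis=1);a=r/f
    v=np.c_[P/r[:,None]*np.sin(a)[:,None],np.cos(a)]@T[:3,:3].T
    return T[:3,3]+v*((zz-T[2,3])/v[:,2])[:,None]
def D(W): r=W[:,:2]-O; return np.c_[r@EX,r@EY].round(1).tolist()
print('cam',T[:3,3].round(0),'far top',D(ray([(281,38)],167)),'step edge',D(ray([(281,94)],172)))
print('tcp disp',D(ctrl.observe()['eef_pos'][None]))
for n in('s1','d1'):
    q=np.load(f'/tmp/{n}.npz');C=cloud(q['d'],dict(fov_y=float(q['fov']),cx=q['cx'],cy=q['cy'],pose=q['pose'])).reshape(-1,3)
    h=cv2.cvtColor(q['im'],cv2.COLOR_BGR2HSV).reshape(-1,3)
    r=C[:,:2]-O;X=r@EX;Y=r@EY
    m=(h[:,1]>80)&(h[:,2]>50)&(C[:,2]>125)&(C[:,2]<172)&(abs(X)<30)&(abs(Y)<140)
    for k in(-1,1):
        g=m&(k*Y>60)
        if g.sum()>8: print(n,k,g.sum(),'Y',np.percentile(Y[g],[3,50,97]),'X',np.percentile(X[g],[3,50,97]),'Z',np.percentile(C[g,2],[3,50,97]))
E
```

```text
cam [630. 161. 309.] far top [[-1.4, 112.4]] step edge [[-1.4, 86.5]]
tcp disp [[-2.0, -4.0]]
s1 -1 122 Y [-116.35275201 -107.8461086   -94.23825498] X [-18.46298559   1.13720635  13.4658633 ] Z [128.78326914 148.64813722 161.75649999]
s1 1 36 Y [ 98.0444134  104.83720465 114.45438891] X [-0.17952867  9.28384824 15.07452331] Z [135.99580337 152.33054166 160.3088634 ]
d1 -1 102 Y [-118.04271582 -106.06457102  -92.81283078] X [-17.42015269  -3.57788547   9.87796015] Z [127.64092467 148.59304894 162.78845278]
```

Emit:
{"api": "carry_out", "payload": {"rows": [[[0.004,0.005,0.06,0,0,0,36],[0.004,0.005,0.12,0,0,0,36],[0.004,0.005,0.17,0,0,0,36],[0.004,0.005,0.2,0,0,0,36],[0.004,0.005,0.215,0,0,0,36]]]}}

```text
t: 3.68
eef_pos: [622.5, 85.0, 45.2]
orientation: [-0.0, 0.747, 0.665, -0.0]
contact_force: [-0.8, 0.2, -2.0]
finger_gap: 0.461
grip_force: 25.0
```

Emit:
{"api": "carry_out", "payload": {"rows": [[[0,0,0.002,0,0,0,36],[0,0,0.004,0,0,0,36],[0,0,0.006,0,0,0,36],[0,0,0.007,0,0,0,36],[0,0,0.007,0,0,0,36]]]}}

```text
t: 4.1
eef_pos: [623.2, 85.3, 45.4]
orientation: [0.0, 0.747, 0.665, -0.0]
contact_force: [-7.4, -1.2, 4.8]
finger_gap: 0.462
grip_force: 25.0
```

Emit:
{"api": "carry_out", "payload": {"rows": [[[0,0,0,0,0,0,48],[0,0,0,0,0,0,56],[0,0,0,0,0,0,64],[0,0,0,0,0,0,70],[0,0,0,0,0,0,70]]]}}

```text
t: 4.52
eef_pos: [624.1, 85.5, 43.9]
orientation: [0.001, 0.747, 0.665, 0.001]
contact_force: [1.2, -0.6, 0.1]
finger_gap: 0.735
grip_force: 0.0
```

Emit:
{"api": "carry_out", "payload": {"rows": [[[0,0,0,0,0,0,70],[0,0,-0.06,0,0,0,70],[0,0,-0.15,0,0,0,70],[0,0,-0.25,0,0,0,70],[0,0,-0.31,0,0,0,70]]]}}

```text
t: 4.93
eef_pos: [624.9, 85.5, 171.5]
orientation: [0.002, 0.747, 0.665, 0.002]
contact_force: [-0.3, 0.0, 0.6]
finger_gap: 0.743
grip_force: 0.0
```

```bash
python3 - <<'E'
from h import *
from scipy.optimize import least_squares
for n in('scene','side'):
    im,d,p=take(n,n+'2');C=cloud(d,p).reshape(-1,3);h=cv2.cvtColor(im,cv2.COLOR_BGR2HSV).reshape(-1,3)
    r=C[:,:2]-O;X=r@EX;Y=r@EY;Z=C[:,2]
    m=(abs(X)<26)&(abs(Y)<85)&(Z>58)&(Z<88);f=lambda q:np.hypot(X[m]-q[0]-q[1]*Y[m],Z[m]-q[2])-22
    o=least_squares(f,[0,0,60],loss='soft_l1',f_scale=1.5);print(n,'roll x,slope,z',o.x.round(3))
    g=(h[:,1]>80)&(h[:,2]>50)&(abs(X)<20)&(abs(Y)<140)&(abs(Y)>80)&(Z>45)&(Z<90)
    print('brown Y',np.percentile(Y[g&(Y<0)],[3,97]),np.percentile(Y[g&(Y>0)],[3,97]) if (g&(Y>0)).any() else '')
    m=(Z>118)&(Z<135)&(abs(X)<40)&(abs(Y+150)<60);print('grip',np.percentile(X[m],[2,98]),np.percentile(Y[m],[2,98]))
s=ctrl.observe();print(s['eef_pos'],s['contact_force'])
for z in(165,94):print(move([*disp(0,-165),z],-6.68))
E
```

```text
scene roll x,slope,z [-2.363e+00 -5.000e-03  5.824e+01]
brown Y [-115.44855794  -93.40932558] [ 95.87951384 113.46851407]
grip [-14.91928948  14.5956073 ] [-176.60783336 -154.36815572]
side roll x,slope,z [ 0.115 -0.    58.574]
brown Y [-118.11815032  -86.95424547] [ 97.67059196 134.65883918]
grip [-14.31628157  13.88665282] [-178.13887639 -155.43777081]
[626.9093609   85.44119654 173.60570041] [0.92854967 0.44624959 1.01178214]
(array([-0.4084, -0.0117,  0.021 ]), array([ 0.0072, -0.0006,  0.0003]))
(array([-0.4086, -0.0138,  0.1985]), array([ 0.0072, -0.0006,  0.0003]))
```

The roll lies in the cradles (x≈-1, centre y≈-1, parallel to the dispenser) and the slide is still home. Next, the grip.

Emit:
{"api": "carry_out", "payload": {"rows": [[[-0.08,0,0,0,0,0,70],[-0.18,0,0,0,0,0,70],[-0.28,0,0,0,0,0,70],[-0.37,0,0,0,0,0,70],[-0.406,0,0,0,0,0,70]]]}}

```text
t: 5.45
eef_pos: [603.2, -79.4, 165.7]
orientation: [-0.0, 0.748, 0.664, -0.001]
contact_force: [-0.2, -0.4, 0.8]
finger_gap: 0.743
grip_force: 0.0
```

Emit:
{"api": "carry_out", "payload": {"rows": [[[0,0,0,0,0,0,60],[0,0,0,0,0,0,60],[0,0,0,0,0,0,60],[0,0,0,0,0,0,60],[0,0,0,0,0,0,60]]]}}

```text
t: 5.87
eef_pos: [604.4, -74.3, 166.9]
orientation: [-0.0, 0.746, 0.666, -0.0]
contact_force: [-0.0, 0.5, -0.1]
finger_gap: 0.639
grip_force: 0.0
```

```bash
python3 - <<'E'
from h import *
s=ctrl.observe();print(s['eef_pos'])
take('wrist','w3')
for z in(165,92):print(move([*disp(0,-166),z],-6.68))
E
```

```text
[604.44494247 -74.33606223 166.85644592]
(array([-0.0072, -0.0021,  0.0047]), array([-0.0001, -0.0001,  0.0014]))
(array([-0.0072, -0.0021,  0.1872]), array([-0.0001, -0.0001,  0.0014]))
```

View pics/w3.png

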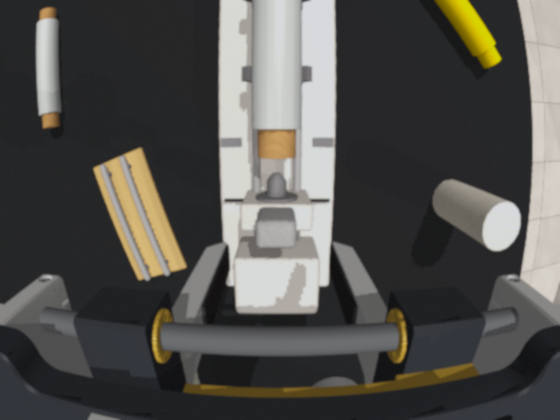

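The wrist view shows the grip top at (276,225), centred between the fingers. The pointers are at row 200 (slide home) and the grey bands at row 142. The roll core's near end is at (276,145). I descend and grip.

Emit:
{"api": "carry_out", "payload": {"rows": [[[-0.003,-0.002,0.05,0,0,0,60],[-0.004,-0.003,0.11,0,0,0,60],[-0.004,-0.003,0.16,0,0,0,60],[-0.004,-0.003,0.185,0,0,0,60],[-0.004,-0.003,0.185,0,0,0,60]]], "newtons": 20}}

```text
t: 6.33
eef_pos: [601.2, -76.1, 90.3]
orientation: [-0.002, 0.747, 0.665, -0.001]
contact_force: [-0.2, 0.6, 0.2]
finger_gap: 0.641
grip_force: 0.0
```

Emit:
{"api": "carry_out", "payload": {"rows": [[[0,0,0,0,0,0,40],[0,0,0,0,0,0,25],[0,0,0,0,0,0,15],[0,0,0,0,0,0,15],[0,0,0,0,0,0,15]]]}}

```text
t: 6.75
eef_pos: [601.6, -77.2, 94.0]
orientation: [-0.002, 0.747, 0.665, -0.002]
contact_force: [-14.5, 1.2, 11.0]
finger_gap: 0.322
grip_force: 7.3
```

Emit:
{"api": "carry_out", "payload": {"rows": [[[0,0,0,0,0,0,15],[0,0,0,0,0,0,15],[0,0,0,0,0,0,15],[0,0,0,0,0,0,15],[0,0,0,0,0,0,15]]], "newtons": 55}}

```text
t: 7.17
eef_pos: [601.5, -77.2, 94.0]
orientation: [-0.001, 0.747, 0.665, -0.001]
contact_force: [-8.9, 0.6, 6.9]
finger_gap: 0.317
grip_force: 55.0
```

Emit:
{"api": "carry_out", "payload": {"rows": [[[0.008,0,0,0,0,0,15],[0.02,0,0,0,0,0,15],[0.035,0,0,0,0,0,15],[0.05,0,0,0,0,0,15],[0.065,0,0,0,0,0,15]]]}}

```text
t: 7.58
eef_pos: [604.3, -53.4, 94.0]
orientation: [-0.0, 0.747, 0.665, -0.003]
contact_force: [-10.2, -8.1, 5.6]
finger_gap: 0.314
grip_force: 55.0
```

Emit:
{"api": "carry_out", "payload": {"rows": [[[0.015,0,0,0,0,0,15],[0.03,0,0,0,0,0,15],[0.045,0,0,0,0,0,15],[0.06,0,0,0,0,0,15],[0.07,0,0,0,0,0,15]]]}}

```text
t: 8.0
eef_pos: [607.4, -26.6, 94.0]
orientation: [0.0, 0.747, 0.665, -0.004]
contact_force: [-11.0, -13.0, 7.3]
finger_gap: 0.32
grip_force: 55.0
```

```bash
python3 - <<'E'
from h import *
s=ctrl.observe();r=s['eef_pos'][:2]-O;print('tcp disp',r@EX,r@EY,s['contact_force'])
take('wrist','w4')
E
```

```text
tcp disp -1.8234425620603485 -115.16818507246465 [-11.01236715 -12.99741876   7.31134137]
```

View pics/w4.png

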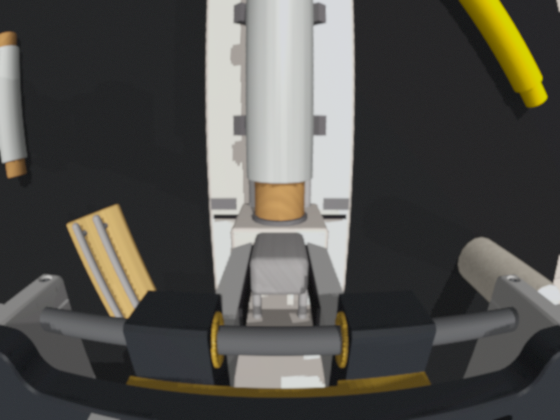

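The wrist view shows the pointers at row 216, just short of the band (rows 198–210, centre 204). The core end is on the tail hub. About 8 mm remain.

Emit:
{"api": "carry_out", "payload": {"rows": [[[0.005,0,0,0,0,0,15],[0.01,0,0,0,0,0,15],[0.015,0,0,0,0,0,15],[0.017,0,0,0,0,0,15],[0.017,0,0,0,0,0,15]]]}}

```text
t: 8.47
eef_pos: [608.1, -20.2, 94.0]
orientation: [0.0, 0.747, 0.665, -0.004]
contact_force: [-11.9, -12.5, 7.5]
finger_gap: 0.316
grip_force: 55.0
```

Emit:
{"api": "carry_out", "payload": {"rows": [[[0,0,0,0,0,0,15],[0,0,0,0,0,0,15],[0,0,0,0,0,0,15],[0,0,0,0,0,0,15],[0,0,0,0,0,0,15]]]}}

```text
t: 8.88
eef_pos: [608.2, -20.2, 94.0]
orientation: [0.0, 0.747, 0.665, -0.004]
contact_force: [-11.9, -11.8, 6.4]
finger_gap: 0.318
grip_force: 55.0
```

```bash
python3 - <<'E'
from h import *
s=ctrl.observe();r=s['eef_pos'][:2]-O;print('tcp disp',r@EX,r@EY,s['contact_force'])
w,d,p=take('wrist','w5');a,_,_=take('scene','s5')
A=cv2.resize(w[150:270,190:370],(600,400),interpolation=cv2.INTER_CUBIC);cv2.imwrite('pics/c5.png',A)
g=cv2.cvtColor(w,cv2.COLOR_BGR2GRAY)
for c in((214,232),(326,346)): print(np.median(g[180:235,c[0]:c[1]],1).astype(int).tolist())
for n in('scene','side'):
    im,d,p=take(n,n+'6');C=cloud(d,p).reshape(-1,3);h=cv2.cvtColor(im,cv2.COLOR_BGR2HSV).reshape(-1,3)
    r=C[:,:2]-O;X=r@EX;Y=r@EY;Z=C[:,2]
    g=(h[:,1]>80)&(h[:,2]>50)&(abs(X)<20)&(abs(Y)<145)&(abs(Y)>60)&(Z>45)&(Z<82)
    for k in(-1,1):
        if (g&(k*Y>0)).sum()>5:print(n,'brown Y',np.percentile(Y[g&(k*Y>0)],[3,97]))
E
```

```text
tcp disp -1.8013919383091288 -108.73339913073636 [-11.92494177 -11.75411307   6.43512733]
[215, 215, 215, 215, 215, 215, 215, 215, 215, 215, 215, 215, 215, 215, 214, 215, 215, 215, 215, 215, 215, 215, 215, 214, 209, 192, 162, 139, 131, 130, 130, 130, 128, 117, 88, 54, 41, 55, 103, 151, 177, 197, 210, 216, 217, 217, 217, 217, 217, 217, 216, 217, 217, 217, 217]
[217, 217, 217, 217, 217, 217, 217, 217, 217, 217, 217, 217, 217, 217, 217, 217, 217, 217, 217, 217, 217, 217, 217, 217, 216, 205, 176, 144, 134, 133, 132, 130, 127, 115, 85, 51, 38, 50, 92, 138, 168, 190, 209, 215, 217, 217, 217, 217, 217, 217, 217, 217, 217, 217, 217]
scene brown Y [-86.38275647 -69.8700483 ]
scene brown Y [117.52567718 135.80998016]
```

View pics/c5.png

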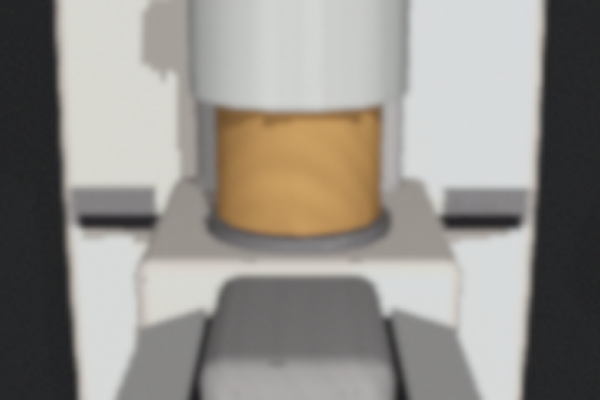

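The pointers (crop row 220) are inside the near part of the band (rows 188–225), about 57 mm of travel. I move about 2.5 mm further to mid-band.

Emit:
{"api": "carry_out", "payload": {"rows": [[[0.002,0,0,0,0,0,15],[0.004,0,0,0,0,0,15],[0.007,0,0,0,0,0,15],[0.007,0,0,0,0,0,15],[0.007,0,0,0,0,0,15]]]}}

```text
t: 9.5
eef_pos: [608.4, -17.6, 94.0]
orientation: [0.0, 0.747, 0.665, -0.004]
contact_force: [-12.4, -12.8, 7.7]
finger_gap: 0.316
grip_force: 55.0
```

Emit:
{"api": "carry_out", "payload": {"rows": [[[0,0,0,0,0,0,15],[0,0,0,0,0,0,15],[0,0,0,0,0,0,15],[0,0,0,0,0,0,15],[0,0,0,0,0,0,15]]]}}

```text
t: 9.92
eef_pos: [608.5, -17.6, 94.0]
orientation: [0.0, 0.747, 0.665, -0.004]
contact_force: [-12.0, -11.8, 7.5]
finger_gap: 0.309
grip_force: 55.0
```

```bash
python3 - <<'E'
from h import *
s=ctrl.observe();r=s['eef_pos'][:2]-O;print('tcp disp',r@EX,r@EY,s['contact_force'],s['grip_force'])
w,d,p=take('wrist','w6');g=cv2.cvtColor(w,cv2.COLOR_BGR2GRAY)
for c in((214,232),(326,346)): print(np.median(g[200:235,c[0]:c[1]],1).astype(int).tolist())
f=210/np.tan(np.radians(p['fov_y'])/2);T=np.array(p['pose'])
def Yd(v,z):
    P=np.array([336-p['cx'],v-p['cy']]);r=np.hypot(*P);a=r/f;q=T[:3,:3]@np.r_[P/r*np.sin(a),np.cos(a)];W=T[:3,3]+q*(z-T[2,3])/q[2];return round((W[:2]-O)@EY,1)
print({(v,z):Yd(v,z) for v in(202,206,210,214,218) for z in(13,20)})
for n in('scene','side'):
    im,d,p=take(n,n+'7');C=cloud(d,p).reshape(-1,3);h=cv2.cvtColor(im,cv2.COLOR_BGR2HSV).reshape(-1,3)
    r=C[:,:2]-O;X=r@EX;Y=r@EY;Z=C[:,2]
    m=(abs(X)<30)&(abs(Y-25)<85)&(Z>30)&(Z<90)&(h[:,1]<60);print(n,'top Z',np.percentile(Z[m&(abs(X)<8)],[50,95]))
E
```

```text
tcp disp -1.8089269465216091 -106.16018455091834 [-12.0355197  -11.82783999   7.47247827] 55.00269949436188
[215, 215, 215, 215, 215, 215, 214, 209, 191, 161, 138, 131, 128, 117, 88, 54, 41, 44, 66, 107, 159, 195, 211, 216, 217, 217, 217, 217, 217, 217, 217, 217, 217, 217, 217]
[217, 217, 217, 217, 217, 217, 217, 215, 204, 174, 142, 130, 127, 115, 85, 51, 38, 41, 58, 92, 135, 178, 206, 215, 217, 217, 217, 217, 217, 217, 217, 217, 217, 217, 217]
{(202, 13): np.float64(-93.0), (202, 20): np.float64(-91.2), (206, 13): np.float64(-96.4), (206, 20): np.float64(-94.6), (210, 13): np.float64(-99.9), (210, 20): np.float64(-98.0), (214, 13): np.float64(-103.4), (214, 20): np.float64(-101.4), (218, 13): np.float64(-106.9), (218, 20): np.float64(-104.8)}
scene top Z [79.32849593 83.20359192]
side top Z [79.87810205 82.18815763]
```

The pointers are at mid-band within about 1 mm (about 60 mm of travel). The slide is at rest, gripped at 55 N, and the roll sits on both hubs. Handing in.

```bash
python3 -c "
from station import ctrl
print(ctrl.finish_job())"
```

```text
the job is handed in; nothing more can be done
None
```

The foil roll lies in both cradles with a hub in each end of its core, and the arm is still holding the slide at mid-band (about 60 mm of travel); I handed the job in at about 10 s, and it gave no verdict back.

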